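Fit the bayonet lamp cartridge in a microscope lamp house

TASK

Make the microscope lamp ready: first turn the dimmer knob back until its white index points at the single long mark on its scale. Then take the winged lamp cartridge, pass its two lugs down through the two slots of the lamp house socket, push it down against the spring until its flange lies flush on the collar, and twist it a quarter turn clockwise (seen from above) to the stop. It springs up and back if let go, so finish while still gripping it there, pushed fully down and fully turned, and leave the small things on the bench undisturbed.

Things in the scene. Friction and masses are not known exactly. Their poses are not given: they have to be found in the camera images.
- dimmer_box: Dimmer: white box 120 x 120 mm, 55 mm tall, fixed, a knob in the middle of its black top panel. Origin: centre of its underside, on the knob's axis. Ten white marks 30 degrees apart start 30 mm from the axis: nine short (6 mm), the third long and thick (19 x 3 mm). Seen from above the long mark lies 75 degrees counterclockwise from the box's +x axis.
- dimmer (a joint): Dimmer knob angle, 0 to 4.712 rad, growing clockwise seen from above. At 0 the index points 135 degrees counterclockwise from the box's +x axis (first mark); the long mark is at 1.047. Light friction (0.03 N m); stays where it is left. Starts beyond the long mark, at 1.7 to 2.5.
- dimmer_grip (a point): Grip point on the knob's axis, 85 mm over the bench, 5 mm below the top of its grip bar. The grey knob: a disc 44 mm wide (top 62 mm over the bench) carrying a bar 42 mm long, 12 mm wide, 28 mm high (top 90 mm over the bench). x axis: along the bar to the end with the white index; z up. Turns with the knob.
- cartridge: Lamp cartridge, loose, upright, 0.11 to 0.2 kg, same after half a turn. Origin: centre of underside; z up. Aluminium plug 32 mm wide, 26 mm high, foot chamfered; two steel lugs on its +x and -x sides, 8 mm wide, 5 to 11 mm up, reaching 23.5 mm from the axis; flange 58 mm wide, 26 to 31 mm up; black wing to grip, 44 mm along x (in line with the lugs), 12 mm along y, 31 to 61 mm up.
- lamp_house: Lamp house: white box 140 x 140 mm, 70 mm tall, fixed, with an aluminium socket collar in the middle of its top. Origin: centre of its underside, on the socket's axis.
- socket (a point): Centre of the socket's mouth at the collar's top face, 74 mm over the bench; axes as the lamp house. Bore 34.4 mm; slots for the lugs on its +x and -x sides, 10.4 mm wide, reaching 25 mm from the axis. Collar 10 mm thick; below it the lugs can turn clockwise only, once the flange is within 5 mm of the collar. Flush: the cartridge's origin is 26 mm below this point.
- plunger (a joint): Spring plunger in the socket, 0 to 0.019 m, grows as it is pressed down. The cartridge's underside meets it 10 mm below the collar's top; it pushes up with 4 N there and 8 N at 0.016, where the flange is flush.
- return_ring (a joint): Sprung ring under the collar that the lugs push round, 0 to 1.45 rad, growing clockwise seen from above. The lugs meet it after about 0.12 rad of twist, so its stop at 1.45 is a quarter turn of the cartridge. Its spring turns it back with 0.02 N m at first, 0.09 N m at the stop.
- eyepiece: Black microscope eyepiece, a stepped cylinder 32 mm wide, 52 mm tall; loose, to be left alone. Origin: centre of its underside.
- objective: Steel objective lens, 24 mm wide, tapering, 43 mm tall; loose, to be left alone. Origin: centre of its underside.
- slide_box: Grey closed box for slides, 90 x 75 x 32 mm; loose, to be left alone. Origin: centre of its underside.
- oil_bottle: Small amber bottle with black cap, 32 mm wide, 70 mm tall; loose, to be left alone. Origin: centre of its underside.
- dish: Shallow glass dish, 84 mm wide, 15 mm tall; loose, to be left alone. Origin: centre of its underside.
- dust_plug: Plain round grey plug without wing or lugs, 44 mm wide, 30 mm tall; loose, to be left alone. Origin: centre of its underside.
- screwdriver: Screwdriver 170 mm long, lying down; loose, to be left alone. Origin: centre of its underside.
Mind the look-alikes: they are no part of the job. What is shaped like the dimmer_box but green, orange or turquoise is not meant.

How it is judged:
On the way, in this order (a step that is already met when the one before it is completed fails the run):
1. the dimmer's index stands at the long mark (value of joint dimmer between 0.927 and 1.167 rad), for 0.3 s.
2. the cartridge is pushed down into the socket, the lugs through the slots, not yet fully twisted (z of cartridge in the frame of socket below -0.02 m and horizontal distance between cartridge and socket below 0.004 m and value of joint return_ring below 1 rad).
At the end, for the whole second after the job is handed in: Dimmer within 8 degrees of the long mark; cartridge in the socket, upright (7 degrees), centred (3 mm), flange within 2.5 mm of flush, twisted to within 0.2 rad of the stop (return ring above 1.25), at rest and still gripped (over 3 N) (value of joint dimmer between 0.907 and 1.187 rad and z of cartridge in the frame of socket below -0.0235 m and horizontal distance between cartridge and socket below 0.003 m and value of joint return_ring above 1.25 rad and angle between the x axis of cartridge and the y axis of socket, either way round below 0.25 rad and angle between cartridge's own z axis and vertical below 0.12 rad and contact force between cartridge and the fingers above 3 N and linear speed of cartridge below 0.02 m/s); the arm keeps its last pose, push and grip.
It fails at once if a small thing on the bench was pushed more than 30 mm away (distance of any of eyepiece, objective, slide_box, oil_bottle, dish, dust_plug, screwdriver from where it was at the start of the episode above 0.03 m).
It also fails if it takes over 59 s, if anything falls off the work surface, if the arm or the gripper's body presses on something with over 40 N, if the wrist force passes 120 N, or if a joint passes its speed limit or range.

ROBOT

A 6-joint arm with a two-finger parallel gripper is mounted at the origin on the work surface. World frame = base frame: x ahead of the robot, y to its left, z up, the work surface at z = 0. Lengths are in m, angles in rad, forces in N, time in s.
With the tool pointing down it reaches from about 0.375 to 0.9 m from the base axis. Payload 3.1 kg.
Tool frame: the origin (TCP) lies midway between the tips of the shut fingers; the grasp point (between the pads) lies 19 mm behind it (manip.grip_depth is the distance from the TCP to the grasp point, in m); z points along the fingers, y is the line along which they close (so a half turn about z gives the same grasp; the last joint's range is limited). The gripper opens to 85 mm and grips with 20 to 120 N. Pads are 22 mm wide; open, the fingers measure 114 mm over their backs; the gripper's body (76 mm by 85 mm) begins 54 mm behind the grasp point. The pads swing forward as they close: fully open they stand 13 mm farther back than shut.
Start: joints at [0.981, 0.527, 1.433, -0, 1.181, -0.178], TCP at [0.25, 0.573, 0.231] pointing down, gripper open.
Joint ranges: [-3.08, 3.08], [-0.75, 2.2], [0.22, 2.44], [-1.43, 4.57], [0, 2.65], [-2.85, 2.85]. Speed limits (rad/s): [2.79, 2.79, 3.14, 3.14, 3.14, 3.14].

INTERFACE

Orientations are given as a unit quaternion [x, y, z, w].
In Python, from station import telemetry, snapshot, manip gives the robot as it stands. The module is installed in compiled form; this text tells all that it offers.
- The arm moves only by the shell command python3 -m crank 'ROWS' [OPENING] [FORCE]. ROWS is text: rows parted by semicolons, each of 6 numbers parted by spaces: the shift along the tool's x, y, z as a fraction of full scale, then the turn, a rotation vector about the tool's x, y, z as a fraction of full scale. A call has exactly 5 rows; each row shifts and turns the commanded pose from where the row before left it, along the tool's axes as they then stand; what a row does not reach is not made up. Full scale, the value 1, is 4 cm for a shift and 90 degrees for a turn. A row lasts 1/10 s, in which the tool goes at most 50 mm and 8.59 degrees, less where a joint would pass 70% of its speed; a pose out of reach is approached as far as the arm can. A call with a number of a shift or a turn outside -1 to 1 is refused whole. A call with a gripper value outside its range is refused whole. OPENING is the opening, from -1 (shut) to 1 (fully open), set as the call begins (- or left out, the last holds). The fingers move at their own pace and stop on an object; FORCE is the grip in N (left out, the last holds). Time passes only in rows, so rows that do not move let the fingers close, or fill a call up. It gives the time, the measured TCP pose, the force, the opening and the grip force at its end, in the units of the state.
- telemetry.sense(): the state, without advancing time (a new reading comes with each control period).
- snapshot(name): name is "side" or "top" or "wrist"; returns a dict with "image" (480x640x3 uint8, red, green, blue), "depth" (480x640 float32, m along the optical axis (not along the pixel's ray), 0 where there is no reading), "camera_matrix" (3x3 intrinsics, pixels), "k1" (the pictures are not rectified: a ray, as slopes to the right and down, at radius r is drawn at 1 + k1 r^2 times it, then the intrinsics apply), "rvec" (rotation vector, rad) and "tvec" (3), from world to camera coordinates, as OpenCV has them. Camera axes: x right, y down, z forward; pixel columns grow to the right and rows downward; lengths in m; the calibration is good to about 2 mm. A picture is of the moment at which its call begins.
- manip.sign_off(): hands the job in; it is judged then, once.
The state is a dict: "t": time; "q": joint angles; "qd": joint speeds; "tau": joint torques, N m; "tcp_pos": TCP position; "tool_rot": TCP orientation; "force": force on the tool from outside, world axes, zero at the start; "ft_torque": the same for the moment, N m; "finger_gap": opening from 0.0 (shut) to 1.0 (fully open); "gripper_force": force on a finger pad.
Only numpy, scipy, OpenCV 4.12 (cv2) and the standard library are available. Lean on these libraries where they do the work, as an engineer would, in place of code of your own. Each camera call takes 0.05 s, during which the arm holds its last target. There are 200 camera calls.

## Working session

There is one attempt and no reset: what is moved stays moved. The work goes in short steps, Python scripts to look and compute and a shell command to move; the robot and the scene stay as the last step left them, time stands still between calls to the robot, and variables do not carry over. Pictures are saved under pics/ and viewed, at most 10 in all, crops included, and the job is handed in when it is done.

```bash
mkdir -p pics
cat > h.py <<'E'
import numpy as np, cv2
from station import telemetry, snapshot, manip
from scipy.spatial.transform import Rotation as R
def pose(s): 
    Rm=cv2.Rodrigues(np.array(s["rvec"],float))[0]; t=np.array(s["tvec"],float).ravel(); return Rm,-Rm.T@t,t
def rays(s,uv):
    K=np.array(s["camera_matrix"]); uv=np.atleast_2d(np.array(uv,float))
    d=(uv-K[[0,1],[2,2]])/K[[0,1],[0,1]]; x=d.copy()
    for _ in range(20): x=d/(1+s["k1"]*(x**2).sum(1,keepdims=True))
    return np.c_[x,np.ones(len(x))]
def onplane(s,uv,z):
    Rm,c,t=pose(s); w=rays(s,uv)@Rm; return c+w*((z-c[2])/w[:,2])[:,None]
def bydepth(s,uv):
    Rm,c,t=pose(s); uv=np.atleast_2d(uv).astype(int); return c+(rays(s,uv)*s["depth"][uv[:,1],uv[:,0]][:,None])@Rm
def save(s,n): cv2.imwrite("pics/"+n,cv2.cvtColor(s["image"],cv2.COLOR_RGB2BGR))
E
python3 - <<'E'
from h import *
import pickle
S={n:snapshot(n) for n in("top","side","wrist")}
pickle.dump(S,open("s0.pkl","wb"))
for n in S: save(S[n],n+"0.png"); print(n,pose(S[n])[1],S[n]["k1"])
print(telemetry.sense())
E
```

```text
top [ 0.46439041 -0.00346211  1.41615929] -0.09175897185108807
side [ 0.21221295 -0.9841926   0.66786976] -0.0329726984643568
wrist [0.17619411 0.60608571 0.37294981] -0.008896647770175568
{'t': 0.15, 'q': array([ 9.80520325e-01,  5.28292251e-01,  1.43359690e+00, -1.95588051e-05,
        1.18137677e+00, -1.78484010e-01]), 'qd': array([ 0.0002406 , -0.00352801, -0.00416811, -0.00140923, -0.00047343,
       -0.00139606]), 'tau': array([ 3.03100860e-04, -4.42743301e+01, -1.78275222e+01, -2.33408036e-04,
        5.62949484e-03, -7.71722910e-06]), 'tcp_pos': array([0.24982268, 0.57231336, 0.23053758]), 'tool_rot': array([ 2.04440600e-01,  9.78878614e-01, -7.78974607e-04, -3.05339555e-04]), 'force': array([0.68093993, 0.15093646, 0.03445517]), 'ft_torque': array([ 0.00418105, -0.04442497, -0.00327736]), 'gripper_force': 0.0, 'finger_gap': 1.0024529342441446}
```

View pics/top0.png

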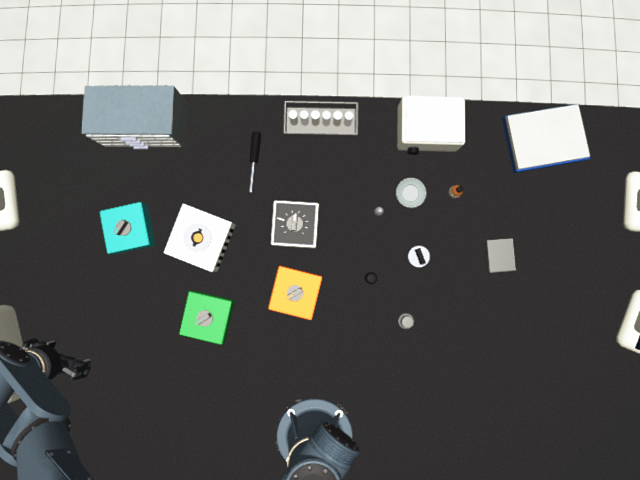

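View pics/side0.png

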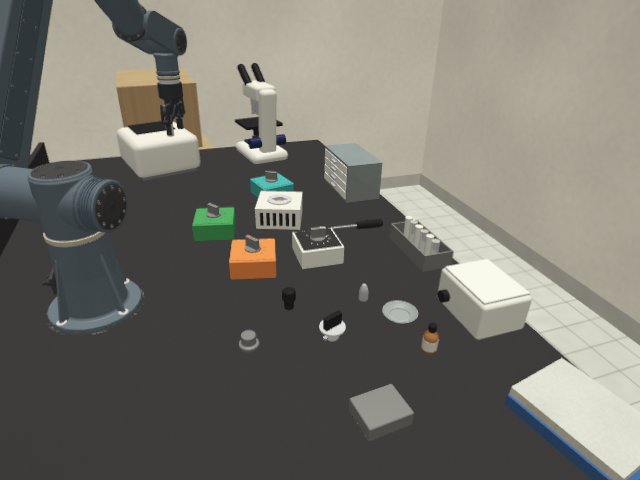

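The top view shows the white dimmer at (295,224), lamp house at (199,238) and cartridge at (419,257). The side view shows the dimmer at (318,245), lamp house at (280,208) and cartridge at (332,325). I'll enlarge these three in the top view.

Run:
```python
from h import *
import pickle
S=pickle.load(open("s0.pkl","rb"))
s=S["top"]; im=s["image"]
def crop(im,u,v,r,k): return cv2.resize(im[v-r:v+r,u-r:u+r],(k,k),interpolation=cv2.INTER_CUBIC)
c=np.hstack([crop(im,295,224,32,264),crop(im,199,238,40,264),crop(im,419,257,20,264)])
i2=S["side"]["image"]
d=np.hstack([crop(i2,318,245,32,264),crop(i2,280,208,32,264),crop(i2,332,325,24,264)])
cv2.imwrite("pics/c.png",cv2.cvtColor(np.vstack([c,d]),cv2.COLOR_RGB2BGR))
for n,uv,z in(("dim",(295,224),.09),("house",(198,238),.074),("cart",(419,257),.061)): print(n,onplane(s,uv,z),bydepth(s,uv))
g=(im.min(2)>150).astype(np.uint8)
N,l,st,ce=cv2.connectedComponentsWithStats(g)
for i in range(1,N):
  if st[i,4]>60 and st[i,1]>160 and st[i,1]<330: print(st[i],ce[i])
```

```text
dim [[0.57347195 0.05987235 0.09      ]] [[0.57354094 0.05991241 0.08916125]]
house [[0.53297972 0.3161848  0.074     ]] [[0.53328236 0.31759522 0.06807783]]
cart [[ 0.49445392 -0.26994406  0.061     ]] [[ 0.49444266 -0.26984428  0.06150742]]
[  0 170  17  60 777] [  7.62033462 201.02187902]
[625 172  15  59 738] [632.24119241 201.57859079]
[396 178  30  30 687] [410.68413392 192.25764192]
[271 200  48  48 502] [294.62948207 224.28884462]
[ 164  204   68   68 2727] [197.18591859 237.28052805]
[287 213  16  18 195] [294.21538462 222.46153846]
[487 239  29  33 796] [500.90829146 254.7361809 ]
[408 246  22  21 270] [418.06666667 256.03333333]
[287 285  16  16 192] [294.42708333 292.68229167]
[618 290  22  63 766] [630.4464752  324.45039164]
[195 310  17  17 196] [203.13265306 318.24489796]
[402 317  11  11  96] [407.14583333 321.80208333]
```

View pics/c.png

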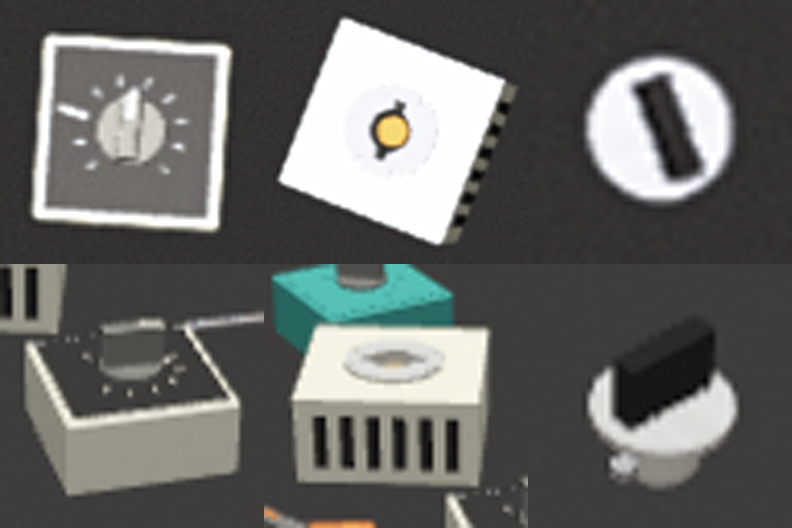

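Crops: the dimmer's index points up in the image at (133,100) and the long mark points left at (72,112). The socket slots run (400,104)–(380,157), and the wing runs (652,80)–(688,175). Next I'll take exact measurements from both fixed views and plan the first move.

```bash
cat >> h.py <<'E'
def plan(p,yang,n):
    """rows to bring tool (pointing down) to p with tool y at yang deg (world)"""
    st=telemetry.sense(); P=np.array(st["tcp_pos"]); Q=R.from_quat(st["tool_rot"])
    a=np.radians(yang); y=np.array([np.cos(a),np.sin(a),0]); z=np.array([0,0,-1.]); T=R.from_matrix(np.c_[np.cross(y,z),y,z])
    step=((Q.inv()*T).as_rotvec())/n; d=(np.array(p)-P)/n
    print("per-row mm %.1f deg %.1f"%(np.linalg.norm(d)*1e3,np.degrees(np.linalg.norm(step))))
    rows=[]
    for i in range(n):
        rows.append(" ".join("%g"%(round(v,3)+0) for v in np.r_[Q.inv().apply(d)/.04,step/(np.pi/2)])); Q=Q*R.from_rotvec(step)
    for i in range(0,n,5): print("; ".join(rows[i:i+5]))
def yangle(): y=R.from_quat(telemetry.sense()["tool_rot"]).as_matrix()[:,1]; return np.degrees(np.arctan2(y[1],y[0]))
E
python3 - <<'E'
from h import *
import pickle
S=pickle.load(open("s0.pkl","rb"))
s=S["top"]; im=s["image"]
def comp(s,mask,u,v,z,r):
    m=np.zeros(mask.shape,np.uint8); m[v-r:v+r,u-r:u+r]=mask[v-r:v+r,u-r:u+r]
    c,_=cv2.findContours(m,cv2.RETR_EXTERNAL,cv2.CHAIN_APPROX_NONE); c=max(c,key=cv2.contourArea)
    P=onplane(s,c[:,0,:],z)[:,:2]; return P
for n,u,v,z,r in(("dim",295,224,.055,32),("house",199,238,.07,40)):
    P=comp(s,im.min(2)>150,u,v,z,r); print(n,cv2.minAreaRect((P*1000).astype(np.float32)))
P=comp(s,im.min(2)>120,419,257,.031,20); print("flange",cv2.minEnclosingCircle((P*1000).astype(np.float32)))
P=comp(s,(im.max(2)<75),419,257,.061,9); print("wing",cv2.minAreaRect((P*1000).astype(np.float32)))
# side view cross-check of wing and knob top heights by depth
for n,sn,bx in(("wing","side",(322,310,344,330)),("knob","side",(309,226,330,240)),("house","side",(262,195,300,206)),("knob","top",(288,215,302,232)),("cart","top",(410,247,428,267))):
    uu,vv=np.meshgrid(range(bx[0],bx[2]),range(bx[1],bx[3])); Q=bydepth(S[sn],np.c_[uu.ravel(),vv.ravel()]); Q=Q[Q[:,2]>.03]
    zt=np.percentile(Q[:,2],97); T=Q[Q[:,2]>zt-.006]; print(n,sn,zt,T.mean(0))
w=S["wrist"]; Rm,c,t=pose(w); print("axis",Rm[2],w["camera_matrix"])
plan((.573,.06,.231),-94,20)
E
```

```text
dim ((577.6387939453125, 63.520259857177734), (120.8797836303711, 119.6505355834961), 87.31838989257812)
house ((535.3475952148438, 319.69354248046875), (143.64059448242188, 142.25555419921875), 70.38114166259766)
flange ((497.96209716796875, -274.547119140625), 30.029523849487305)
wing ((497.0892333984375, -271.9005126953125), (38.86600875854492, 12.130911827087402), 21.855928421020508)
wing side 0.06298818921302565 [ 0.49358693 -0.282935    0.06690883]
knob side 0.09164661048171856 [0.57131705 0.04253988 0.10007695]
house side 0.07658456266744554 [0.53573786 0.31108702 0.07521673]
knob top 0.09547839827807497 [0.57318853 0.05848348 0.16702762]
cart top 0.0653000131962383 [ 0.49609053 -0.2643998   0.10595761]
axis [ 0.28820267 -0.12715125 -0.94908997] [[401.44056906   0.         321.47367758]
 [  0.         401.44056906 244.14194942]
 [  0.           0.           1.        ]]
per-row mm 30.3 deg 8.0
-0.627 -0.425 0 0 0 0.089; -0.68 -0.334 0 0 0 0.089; -0.72 -0.236 0 0 0 0.089; -0.745 -0.133 0 0 0 0.089; -0.757 -0.027 0 0 0 0.089
-0.753 0.078 0 0 0 0.089; -0.735 0.183 -0.001 0 0 0.089; -0.702 0.283 -0.001 0 0 0.089; -0.656 0.379 -0.001 0 0 0.089; -0.596 0.466 -0.001 0 0 0.089
-0.526 0.545 -0.001 0 0 0.089; -0.444 0.613 -0.001 0 0 0.089; -0.355 0.669 -0.001 0 0 0.089; -0.258 0.712 -0.001 0 0 0.089; -0.156 0.741 -0.001 0 0 0.089
-0.051 0.755 -0.001 0 0 0.089; 0.055 0.755 -0.001 0 0 0.089; 0.16 0.74 -0.001 0 0 0.089; 0.261 0.711 -0.001 0 0 0.089; 0.358 0.667 -0.001 0 0 0.089
```

```bash
python3 -m crank '-0.63 -0.43 0 0 0 0.089; -0.68 -0.33 0 0 0 0.089; -0.72 -0.24 0 0 0 0.089; -0.75 -0.13 0 0 0 0.089; -0.76 -0.03 0 0 0 0.089' >/dev/null
python3 -m crank '-0.75 0.08 0 0 0 0.089; -0.74 0.18 0 0 0 0.089; -0.7 0.28 0 0 0 0.089; -0.66 0.38 0 0 0 0.089; -0.6 0.47 0 0 0 0.089' >/dev/null
python3 -m crank '-0.53 0.55 0 0 0 0.089; -0.44 0.61 0 0 0 0.089; -0.36 0.67 0 0 0 0.089; -0.26 0.71 0 0 0 0.089; -0.16 0.74 0 0 0 0.089' >/dev/null
python3 -m crank '-0.05 0.76 0 0 0 0.089; 0.06 0.76 0 0 0 0.089; 0.16 0.74 0 0 0 0.089; 0.26 0.71 0 0 0 0.089; 0.36 0.67 0 0 0 0.089'
python3 -m crank '0 0 0 0 0 0; 0 0 0 0 0 0;0 0 0 0 0 0;0 0 0 0 0 0;0 0 0 0 0 0'
python3 - <<'E'
from h import *
import pickle
s=snapshot("wrist"); save(s,"w1.png"); pickle.dump(s,open("w1.pkl","wb"))
st=telemetry.sense(); print(st["t"],st["tcp_pos"],st["q"],yangle(),pose(s)[1])
E
```

```text
t: 2.15
tcp_pos: [0.5749, 0.0584, 0.231]
tool_rot: [0.999, -0.036, -0.0, -0.0]
force: [0.8, -0.0, -0.3]
finger_gap: 1.0
gripper_force: 0.0
t: 2.65
tcp_pos: [0.574, 0.0605, 0.2314]
tool_rot: [0.999, -0.032, -0.0, -0.0]
force: [-0.4, -0.1, -0.4]
finger_gap: 1.001
gripper_force: 0.0
2.7 [0.57420308 0.06034988 0.2314379 ] [-8.87766762e-02  4.63062318e-01  1.55451207e+00  7.89593631e-05
  1.12407381e+00  1.54667182e+00] -93.70625122647944 [0.65552242 0.05643409 0.37384806]
```

View pics/w1.png

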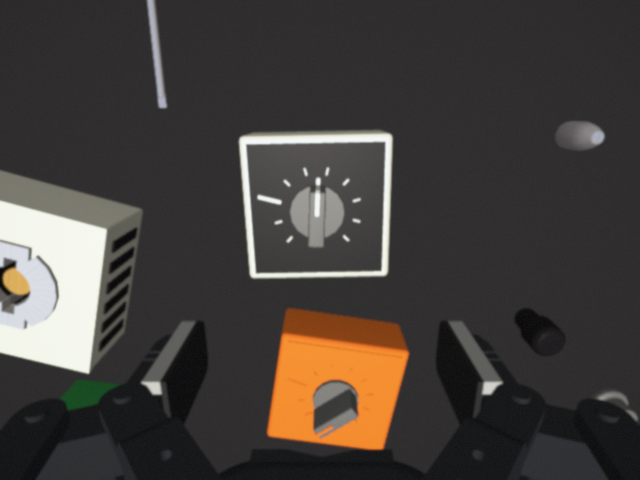

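The wrist view shows the dimmer with its frame from (240,137) to (387,276), index line at (318,180)–(317,215), and long mark at (258,197)–(281,203). The socket is partly visible at left (12,285).

Run:
```python
from h import *
import pickle
s=pickle.load(open("w1.pkl","rb")); im=s["image"]
m=(im.min(2)>150).astype(np.uint8); m[:,:235]=0;m[:,400:]=0;m[285:]=0;m[:125]=0
N,l,st,ce=cv2.connectedComponentsWithStats(m)
marks=[]
for i in range(1,N):
    if st[i,4]<6: continue
    vv,uu=np.nonzero(l==i); uv=np.c_[uu,vv].astype(float)
    if st[i,4]>500: print("frame",cv2.minAreaRect((onplane(s,uv,.055)[:,:2]*1e3).astype(np.float32))); continue
    z=.09 if abs(ce[i][0]-318)<6 and ce[i][1]>175 else .0555
    P=onplane(s,uv,z)[:,:2]*1e3; c=P.mean(0); vx=cv2.fitLine(P.astype(np.float32),2,0,.01,.01).ravel()
    print(st[i],z,c.round(1),"dir",np.degrees(np.arctan2(vx[1],vx[0])).round(1)); 
    if z<.09 and st[i,4]<60 or True: marks.append((c,z,st[i,4]))
P=np.array([c for c,z,a in marks if z<.06 and a<70 ])
A=np.c_[2*P,np.ones(len(P))]; x=np.linalg.lstsq(A,(P**2).sum(1),rcond=None)[0]; print("circle",x[:2],np.sqrt(x[2]+(x[:2]**2).sum()))
# bar top by grey: compare two-view height: index tip in top image
def two(s1,u1,s2,u2):
    R1,c1,_=pose(s1);R2,c2,_=pose(s2);d1=(rays(s1,u1)@R1)[0];d2=(rays(s2,u2)@R2)[0]
    k=np.linalg.lstsq(np.c_[d1,-d2],c2-c1,rcond=None)[0]; return (c1+k[0]*d1+c2+k[1]*d2)/2
S=pickle.load(open("s0.pkl","rb"))
print("knob top", two(s,(317,215),S["top"],(294.7,224)))
g=(abs(im.astype(int).mean(2)-115)<40)&(im.max(2)-im.min(2)<15)
for v,u in((200,317),(235,317),(243,317)): print(bydepth(s,(u,v)))
```

```text
frame ((579.8159790039062, 65.32715606689453), (117.95943450927734, 118.3990249633789), 87.43421173095703)
[303 168   5   8  24] 0.0555 [611.   72.5] dir 13.5
[325 168   4   8  23] 0.0555 [610.1  55.5] dir -16.5
[316 177   5   9  37] 0.09 [608.4  62.2] dir -3.5
[343 179   6   6  24] 0.0555 [601.  41.] dir -48.0
[284 180   6   6  24] 0.0555 [603.2  87.9] dir 40.4
[299 190   9   9  26] 0.0555 [593.3  75.1] dir -44.2
[312 190  10  28 217] 0.09 [592.   64.1] dir -5.7
[257 195  25  10 123] 0.0555 [590.6 103.3] dir 72.8
[353 198   8   4  22] 0.0555 [585.8  33. ] dir -77.6
[353 219   7   4  21] 0.0555 [568.6  33.7] dir 68.2
[275 220   7   4  21] 0.0555 [571.6  97.6] dir -75.5
[343 235   6   6  19] 0.0555 [554.1  43.2] dir 41.1
[287 236   6   6  20] 0.0555 [556.3  89.8] dir -44.6
circle [577.94255417  64.51879437] 32.00945531430779
knob top [0.57597031 0.06379397 0.05834748]
[[0.59507845 0.06373434 0.09073195]]
[[0.56851552 0.06554907 0.08951706]]
[[0.56262708 0.06593675 0.09054472]]
```

```bash
python3 -c "
from h import *
plan((.5783,.0645,.069),-94.3,5)"
```

```text
per-row mm 32.5 deg 0.1
0.019 -0.022 0.812 0 0 0.001; 0.019 -0.022 0.812 0 0 0.001; 0.019 -0.022 0.812 0 0 0.001; 0.019 -0.022 0.812 0 0 0.001; 0.019 -0.022 0.812 0 0 0.001
```

```bash
python3 -m crank '0.02 -0.02 0.81 0 0 0.001; 0.02 -0.02 0.81 0 0 0.001; 0.02 -0.02 0.81 0 0 0.001; 0.02 -0.02 0.81 0 0 0.001; 0.02 -0.02 0.81 0 0 0.001' - 30
python3 -m crank '0 0 0 0 0 0; 0 0 0 0 0 0;0 0 0 0 0 0;0 0 0 0 0 0;0 0 0 0 0 0' -1 40
python3 -m crank '0 0 0 0 0 0; 0 0 0 0 0 0;0 0 0 0 0 0;0 0 0 0 0 0;0 0 0 0 0 0'
python3 -c "
from h import *
print(yangle())"
```

```text
t: 3.2
tcp_pos: [0.579, 0.0637, 0.0684]
tool_rot: [0.999, -0.037, 0.0, 0.0]
force: [0.8, 0.2, -1.1]
finger_gap: 1.0
gripper_force: 0.0
t: 3.7
tcp_pos: [0.5798, 0.0633, 0.071]
tool_rot: [0.999, -0.037, 0.001, -0.0]
force: [-1.1, 10.9, 9.0]
finger_gap: 0.142
gripper_force: 7.0
t: 4.2
tcp_pos: [0.5798, 0.0638, 0.0711]
tool_rot: [0.999, -0.037, 0.001, -0.0]
force: [0.1, 3.0, 6.8]
finger_gap: 0.133
gripper_force: 40.7
-94.26693171078941
```

```bash
for i in 1 2; do python3 -m crank '0 0 0 0 0 -0.085; 0 0 0 0 0 -0.085; 0 0 0 0 0 -0.085; 0 0 0 0 0 -0.085; 0 0 0 0 0 -0.085'; done
python3 -m crank '0 0 0 0 0 0; 0 0 0 0 0 0;0 0 0 0 0 0;0 0 0 0 0 0;0 0 0 0 0 0'
python3 -c "
from h import *
print(yangle())"
```

```text
t: 4.7
tcp_pos: [0.5796, 0.0647, 0.0711]
tool_rot: [0.956, 0.295, 0.002, -0.001]
force: [-0.4, 5.7, 7.4]
finger_gap: 0.134
gripper_force: 40.8
t: 5.2
tcp_pos: [0.5788, 0.0653, 0.0711]
tool_rot: [0.806, 0.591, 0.001, -0.001]
force: [-1.8, 7.8, 8.3]
finger_gap: 0.128
gripper_force: 40.9
t: 5.7
tcp_pos: [0.5789, 0.0654, 0.0711]
tool_rot: [0.808, 0.589, 0.001, -0.001]
force: [-2.4, 7.1, 8.8]
finger_gap: 0.134
gripper_force: 40.9
-17.79770829681129
```

```bash
python3 -m crank '0 0 0 0 0 0; 0 0 0 0 0 0;0 0 0 0 0 0;0 0 0 0 0 0;0 0 0 0 0 0' 1
python3 -m crank '0 0 -0.8 0 0 0; 0 0 -0.8 0 0 0; 0 0 -0.8 0 0 0; 0 0 -0.8 0 0 0; 0 0 -0.8 0 0 0'
python3 - <<'E'
from h import *
import pickle
s=snapshot("wrist"); save(s,"w2.png"); pickle.dump(s,open("w2.pkl","wb"))
print(telemetry.sense()["tcp_pos"])
plan((.497,-.272,.20),-69,15)
E
```

```text
t: 6.2
tcp_pos: [0.5789, 0.0629, 0.0692]
tool_rot: [0.808, 0.589, -0.0, 0.0]
force: [-0.7, 0.8, 0.6]
finger_gap: 0.961
gripper_force: 0.0
t: 6.7
tcp_pos: [0.5786, 0.0631, 0.2304]
tool_rot: [0.808, 0.589, -0.0, -0.0]
force: [0.3, -0.1, -0.6]
finger_gap: 1.0
gripper_force: 0.0
[0.58204458 0.06293213 0.23619882]
per-row mm 23.2 deg 3.4
-0.575 0.034 0.059 0 0 0.038; -0.572 0.069 0.06 0 0 0.038; -0.567 0.103 0.06 0 0 0.038; -0.56 0.136 0.06 0 0 0.038; -0.55 0.17 0.06 0 0 0.038
-0.539 0.202 0.06 0 0 0.038; -0.526 0.234 0.06 0 0 0.038; -0.511 0.265 0.061 0 0 0.038; -0.495 0.295 0.061 0 0 0.038; -0.476 0.324 0.061 0 0 0.038
-0.456 0.352 0.061 0 0 0.038; -0.434 0.378 0.061 0 0 0.038; -0.411 0.404 0.061 0 0 0.038; -0.386 0.427 0.061 0 0 0.038; -0.36 0.45 0.06 0 0 0.038
```

View pics/w2.png

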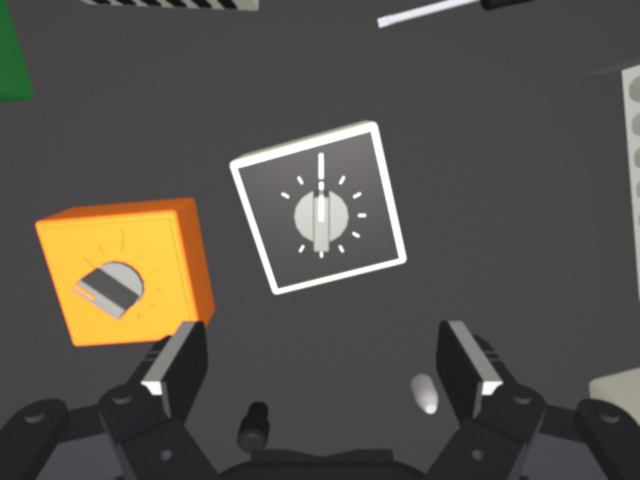

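The index (321,205) lines up with the long mark (320,165), so the dimmer is set. Next I'll move over the cartridge.

```bash
python3 -m crank '-0.575 0.03 0.06 0 0 0.038; -0.57 0.07 0.06 0 0 0.038; -0.57 0.1 0.06 0 0 0.038; -0.56 0.14 0.06 0 0 0.038; -0.55 0.17 0.06 0 0 0.038' >/dev/null
python3 -m crank '-0.54 0.2 0.06 0 0 0.038; -0.53 0.23 0.06 0 0 0.038; -0.51 0.265 0.06 0 0 0.038; -0.5 0.295 0.06 0 0 0.038; -0.48 0.325 0.06 0 0 0.038' >/dev/null
python3 -m crank '-0.46 0.35 0.06 0 0 0.038; -0.43 0.38 0.06 0 0 0.038; -0.41 0.4 0.06 0 0 0.038; -0.39 0.43 0.06 0 0 0.038; -0.36 0.45 0.06 0 0 0.038' >/dev/null
python3 -m crank '0 0 0 0 0 0; 0 0 0 0 0 0;0 0 0 0 0 0;0 0 0 0 0 0;0 0 0 0 0 0'
python3 - <<'E'
from h import *
import pickle
s=snapshot("wrist"); save(s,"w3.png"); pickle.dump(s,open("w3.pkl","wb")); im=s["image"]
print(yangle())
m=(im.min(2)>110).astype(np.uint8)
N,l,st,ce=cv2.connectedComponentsWithStats(m)
for i in range(1,N):
    if st[i,4]>150: print(st[i],ce[i],onplane(s,ce[i],.031))
E
```

```text
t: 8.75
tcp_pos: [0.493, -0.2711, 0.1934]
tool_rot: [0.983, 0.183, 0.0, -0.0]
force: [-0.0, 0.2, 0.4]
finger_gap: 0.999
gripper_force: 0.0
-68.97061597924235
[227   0  39  21 578] [247.64359862   7.88235294] [[ 0.61290995 -0.17069159  0.031     ]]
[ 339    0  105   36 2702] [390.35381199  14.12657291] [[ 0.64390542 -0.26164857  0.031     ]]
[ 525    0   49   57 1118] [541.42844365  33.31127013] [[ 0.67070389 -0.36287082  0.031     ]]
[ 289  176   77   75 3779] [327.09738026 212.04525007] [[ 0.50090726 -0.2716291   0.031     ]]
[ 519  233  121  123 9129] [581.44287436 296.80162121] [[ 0.50970873 -0.49749664  0.031     ]]
[ 140  320   56   93 1399] [166.11436741 359.54824875] [[ 0.32454758 -0.18716147  0.031     ]]
[ 448  320   56   93 1408] [476.86576705 359.56178977] [[ 0.42362235 -0.44429689  0.031     ]]
[ 209  344   47   53 1916] [230.30532359 369.57620042] [[ 0.33511162 -0.24338155  0.031     ]]
```

View pics/w3.png

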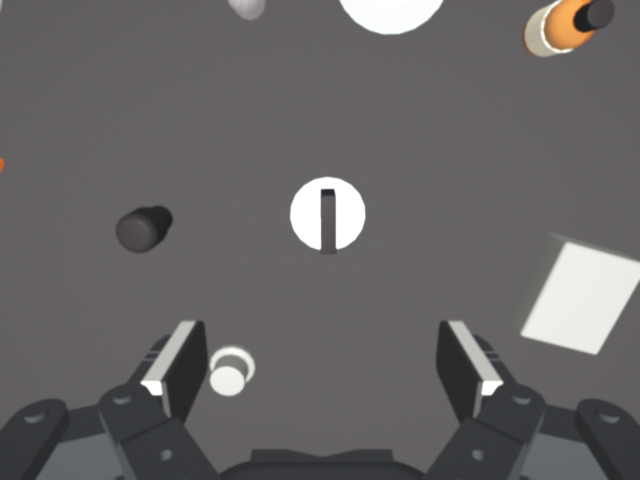

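The cartridge is at (327,213), with its wing upright in the image (nearly square to the tool). The neighbours are well clear.

Run:
```python
from h import *
import pickle
s=pickle.load(open("w3.pkl","rb")); im=s["image"]; t=pickle.load(open("s0.pkl","rb"))["top"]
def circ(s,c,r,z):
    im=s["image"]; m=(im.min(2)>130).astype(np.uint8); k=np.zeros_like(m); k[c[1]-r:c[1]+r,c[0]-r:c[0]+r]=1
    cs,_=cv2.findContours(m*k,cv2.RETR_EXTERNAL,cv2.CHAIN_APPROX_NONE); c=max(cs,key=cv2.contourArea); h=cv2.convexHull(c)[:,0,:]
    P=onplane(s,h,z)[:,:2]; A=np.c_[2*P,np.ones(len(P))]; x=np.linalg.lstsq(A,(P**2).sum(1),rcond=None)[0]; return x[:2],np.sqrt(x[2]+x[:2]@x[:2])
for z in(.021,.031,.041): print(z,circ(s,(327,213),48,z),circ(t,(419,257),18,z))
g=im.max(2); sub=np.zeros(g.shape,np.uint8); sub[180:262,312:345]=(g[180:262,312:345]<55)
hull=np.zeros_like(sub); cv2.circle(hull,(327,214),36,1,-1); sub*=hull
vv,uu=np.nonzero(sub); P=onplane(s,np.c_[uu,vv],.061)[:,:2]*1e3
print(uu.min(),uu.max(),vv.min(),vv.max(),cv2.minAreaRect(P.astype(np.float32)),P.mean(0))
print([np.degrees(np.arctan2(*(b-a)[::-1])) for a,b in [(onplane(s,(320.5,200),.061)[0,:2],onplane(s,(320.5,250),.061)[0,:2]),(onplane(s,(335.5,200),.061)[0,:2],onplane(s,(336,250),.061)[0,:2])]])
for v in range(190,256,8): r=np.nonzero(sub[v])[0]; print(v,r.min() if len(r) else None,r.max() if len(r) else None)
for p in((328,215),(328,240),(300,213)): print(bydepth(s,p))
```

```text
0.021 (array([ 0.49674214, -0.27351171]), np.float64(0.030925543152984878)) (array([ 0.49802126, -0.27650117]), np.float64(0.029587869033018212))
0.031 (array([ 0.49904338, -0.27247347]), np.float64(0.029943565875867943)) (array([ 0.49778021, -0.27454413]), np.float64(0.02937579383021948))
0.041 (array([ 0.50134462, -0.27143523]), np.float64(0.028961588598753647)) (array([ 0.49753915, -0.27258708]), np.float64(0.02916371862741816))
322 333 190 194 ((520.99169921875, -263.69122314453125), (2.7962095737457275, 7.623040676116943), 21.061437606811523) [ 520.95846698 -263.63701781]
[np.float64(-158.99030069798945), np.float64(-157.75433705197443)]
190 323 332
198 None None
206 None None
214 None None
222 None None
230 None None
238 None None
246 None None
254 None None
[[ 0.50566412 -0.27005996  0.06012805]]
[[ 0.48856629 -0.27673185  0.06076055]]
[[ 0.49237549 -0.25220768  0.03011895]]
```

```bash
python3 -c "
from h import *
plan((.4988,-.2727,.036),-68.6,5)"
```

```text
per-row mm 31.5 deg 0.1
0.024 0.017 0.787 0 0 -0.001; 0.024 0.017 0.787 0 0 -0.001; 0.024 0.017 0.787 0 0 -0.001; 0.024 0.017 0.787 0 0 -0.001; 0.024 0.017 0.787 0 0 -0.001
```

```bash
python3 -m crank '0.025 0.017 0.79 0 0 -0.001; 0.025 0.017 0.79 0 0 -0.001; 0.025 0.017 0.79 0 0 -0.001; 0.025 0.017 0.79 0 0 -0.001; 0.025 0.017 0.78 0 0 -0.001' - 30
python3 -m crank '0 0 0 0 0 0; 0 0 0 0 0 0;0 0 0 0 0 0;0 0 0 0 0 0;0 0 0 0 0 0' -1 80
python3 -m crank '0 0 0 0 0 0; 0 0 0 0 0 0;0 0 0 0 0 0;0 0 0 0 0 0;0 0 0 0 0 0'
python3 -c "
from h import *
print(yangle(),telemetry.sense()['q'])"
```

```text
t: 9.3
tcp_pos: [0.4991, -0.2731, 0.0347]
tool_rot: [0.983, 0.186, 0.0, 0.0]
force: [-0.1, -0.7, -0.4]
finger_gap: 0.999
gripper_force: 0.0
t: 9.8
tcp_pos: [0.4994, -0.2739, 0.0373]
tool_rot: [0.983, 0.186, 0.001, 0.001]
force: [-0.1, 0.7, 1.2]
finger_gap: 0.144
gripper_force: 1.5
t: 10.3
tcp_pos: [0.4995, -0.2739, 0.0374]
tool_rot: [0.983, 0.186, 0.001, 0.001]
force: [-0.1, 1.4, 5.7]
finger_gap: 0.121
gripper_force: 79.2
-68.59695903126352 [-6.97755271e-01  7.39313179e-01  1.71123261e+00  1.85972863e-04
  6.88035379e-01  4.99342035e-01]
```

```bash
python3 -m crank '0 0 -0.6 0 0 0; 0 0 -1 0 0 0; 0 0 -1 0 0 0; 0 0 -1 0 0 0; 0 0 -1 0 0 0'
python3 -m crank '0 0 -0.4 0 0 0; 0 0 0 0 0 0;0 0 0 0 0 0;0 0 0 0 0 0;0 0 0 0 0 0'
python3 -c "
from h import *
plan((.536,.319,.24),70,20)"
```

```text
t: 10.8
tcp_pos: [0.4981, -0.2729, 0.2216]
tool_rot: [0.983, 0.186, -0.0, -0.0]
force: [0.2, -0.3, -2.7]
finger_gap: 0.117
gripper_force: 78.2
t: 11.3
tcp_pos: [0.4978, -0.2726, 0.2339]
tool_rot: [0.983, 0.186, -0.001, -0.002]
force: [0.1, -0.2, -1.5]
finger_gap: 0.121
gripper_force: 78.2
per-row mm 29.6 deg 6.9
0.314 -0.671 -0.006 0 0 -0.077; 0.393 -0.628 -0.006 0 0 -0.077; 0.466 -0.576 -0.006 0 0 -0.077; 0.532 -0.516 -0.007 0 0 -0.077; 0.59 -0.448 -0.007 0 0 -0.077
0.64 -0.373 -0.007 0 0 -0.077; 0.681 -0.293 -0.007 0 0 -0.077; 0.711 -0.209 -0.007 0 0 -0.077; 0.731 -0.122 -0.007 0 0 -0.077; 0.74 -0.033 -0.008 0 0 -0.077
0.739 0.057 -0.008 0 0 -0.077; 0.727 0.146 -0.008 0 0 -0.077; 0.704 0.232 -0.008 0 0 -0.077; 0.671 0.315 -0.008 0 0 -0.077; 0.628 0.394 -0.008 0 0 -0.077
0.576 0.467 -0.008 0 0 -0.077; 0.515 0.533 -0.008 0 0 -0.077; 0.447 0.591 -0.008 0 0 -0.077; 0.372 0.641 -0.008 0 0 -0.077; 0.292 0.681 -0.008 0 0 -0.077
```

```bash
python3 -m crank '0.31 -0.67 0 0 0 -0.077; 0.39 -0.63 0 0 0 -0.077; 0.47 -0.58 0 0 0 -0.077; 0.53 -0.52 0 0 0 -0.077; 0.59 -0.45 0 0 0 -0.077' >/dev/null
python3 -m crank '0.64 -0.37 0 0 0 -0.077; 0.68 -0.29 0 0 0 -0.077; 0.71 -0.21 0 0 0 -0.077; 0.73 -0.12 0 0 0 -0.077; 0.74 -0.03 0 0 0 -0.077' >/dev/null
python3 -m crank '0.74 0.06 0 0 0 -0.077; 0.73 0.15 0 0 0 -0.077; 0.7 0.23 0 0 0 -0.077; 0.67 0.32 0 0 0 -0.077; 0.63 0.39 0 0 0 -0.077' >/dev/null
python3 -m crank '0.58 0.47 0 0 0 -0.077; 0.52 0.53 0 0 0 -0.077; 0.45 0.59 0 0 0 -0.077; 0.37 0.64 0 0 0 -0.077; 0.29 0.68 0 0 0 -0.077'
python3 -m crank '0 0 0 0 0 0; 0 0 0 0 0 0;0 0 0 0 0 0;0 0 0 0 0 0;0 0 0 0 0 0'
python3 - <<'E'
from h import *
import pickle
s=snapshot("wrist"); save(s,"w4.png"); st=telemetry.sense(); s["st"]=st; pickle.dump(s,open("w4.pkl","wb"))
print(yangle(),pose(s)[1],st["q"])
E
```

```text
t: 13.3
tcp_pos: [0.5361, 0.3195, 0.2341]
tool_rot: [0.171, 0.985, -0.001, -0.001]
force: [1.2, -0.6, -1.1]
finger_gap: 0.122
gripper_force: 78.3
t: 13.8
tcp_pos: [0.5368, 0.3176, 0.2357]
tool_rot: [0.174, 0.985, -0.0, -0.0]
force: [-0.6, 1.1, -2.1]
finger_gap: 0.126
gripper_force: 78.4
69.92499710402176 [0.46130018 0.34662609 0.37816562] [ 3.55523482e-01  5.21222950e-01  1.43084004e+00 -1.08083923e-04
  1.18971537e+00 -8.64857731e-01]
```

View pics/w4.png

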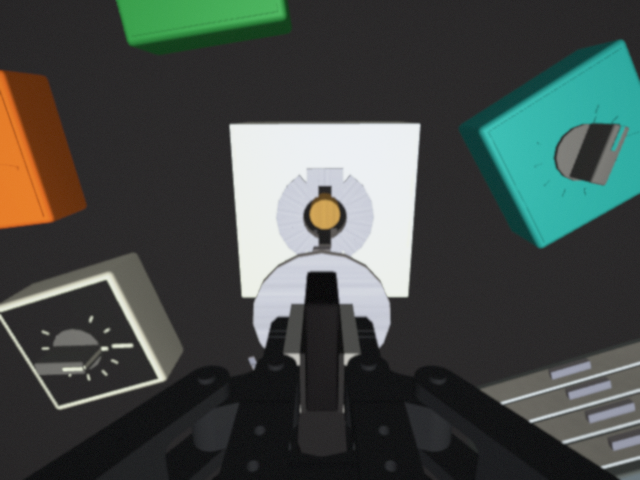

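The wrist view shows the socket at (324,213), its slots at (324,190) and (324,237) almost in line with the held wing, and the flange at (321,310). Now for exact offsets.

Run:
```python
from h import *
import pickle
s=pickle.load(open("w4.pkl","rb")); im=s["image"].astype(int); print(s["st"]["tcp_pos"])
t=pickle.load(open("s0.pkl","rb"))["top"]
def fit(P):
    P=P[:,:2]
    for _ in range(5):
        A=np.c_[2*P,np.ones(len(P))]; x=np.linalg.lstsq(A,(P**2).sum(1),rcond=None)[0]; r=np.sqrt(x[2]+x[:2]@x[:2]); e=abs(np.linalg.norm(P-x[:2],axis=1)-r)
        k=e<max(3*np.median(e),.0003); P=P[k]
    return (x[:2]*1e3).round(1),round(r*1e3,1),len(P)
# plunger (orange) at several heights for both views
for nm,S,c,rr in(("wrist",s,(324,213),25),("top",t,(198,238),8)):
    I=S["image"].astype(int); m=((I[...,0]-I[...,2])>60).astype(np.uint8); k=np.zeros_like(m); cv2.circle(k,c,rr,1,-1)
    cs,_=cv2.findContours(m*k,cv2.RETR_EXTERNAL,cv2.CHAIN_APPROX_NONE); h=cv2.convexHull(max(cs,key=cv2.contourArea))[:,0,:]
    for z in(.054,.064,.074): print(nm,"plunger",z,fit(onplane(S,h,z)))
print("colors",im[130,300],im[215,290],im[190,324],im[213,305],im[290,260],im[320,270])
# white top edges
w=im[...,2]-im[...,0]; print("b-r",w[130,300],w[215,290])
W=((im.min(2)>200)).astype(np.uint8); W[300:]=0; W[:110]=0; W[:,:225]=0; W[:,425:]=0
L=[];Rr=[]
for v in range(140,280,4):
    r=np.nonzero(W[v])[0]; L.append((r.min(),v));Rr.append((r.max()+1,v))
T=[(u,np.nonzero(W[:,u])[0].min()) for u in range(240,412,4)]
ang=[]
for nme,E in(("L",L),("R",Rr),("T",T)):
    P=(onplane(s,E,.07)[:,:2]*1e3).astype(np.float32); f=cv2.fitLine(P,cv2.DIST_HUBER,0,.01,.01).ravel(); print(nme,np.degrees(np.arctan2(f[1],f[0])).round(2),f[2:].round(1))
# collar outer edge by radial gradient
g=cv2.GaussianBlur(s["image"][...,0],(3,3),0).astype(int); E=[];B=[]
for a in np.radians(np.r_[-200:-110:3,-65:20:3]):
    q=lambda r: g[int(round(213+r*np.sin(a))),int(round(324+r*np.cos(a)))]
    rs=np.arange(38,60,.5); d=[q(r+2)-q(r-2) for r in rs]; r=rs[int(np.argmax(d))]; E.append((324+r*np.cos(a),213+r*np.sin(a)))
    rs=np.arange(14,34,.5); d=[q(r+2)-q(r-2) for r in rs]; r=rs[int(np.argmax(d))]; B.append((324+r*np.cos(a),213+r*np.sin(a)))
print("collar",fit(onplane(s,E,.074)),"bore",fit(onplane(s,B,.074)))
# slots: dark columns in rows
for v in(185,188,191,194): r=np.nonzero(im[v,310:340].max(1)<120)[0]+310; print(v,r.min(),r.max(),onplane(s,((r.min()+r.max())/2,v),.074)[0,:2].round(4)) if len(r) else 0
for v in(236,240,244): r=np.nonzero(im[v,312:338].max(1)<120)[0]+312; print(v,r.min(),r.max(),onplane(s,((r.min()+r.max())/2,v),.074)[0,:2].round(4)) if len(r) else 0
# flange arc
zf=s["st"]["tcp_pos"][2]-.0374+.031; Fp=[]
for u in list(range(262,300,4))+list(range(342,388,4)):
    col=g[240:330,u]; d=col[4:]-col[:-4]
    Fp.append((u,240+2+int(np.argmin(col[:])) )) 
print("flange edge",fit(onplane(s,Fp,zf)))
```

```text
[0.53683743 0.31770084 0.23576287]
wrist plunger 0.054 (array([538.3, 321.1]), np.float64(12.8), 16)
wrist plunger 0.064 (array([535.9, 321.9]), np.float64(12.4), 16)
wrist plunger 0.074 (array([533.6, 322.7]), np.float64(12.0), 16)
top plunger 0.054 (array([535.7, 322. ]), np.float64(12.9), 12)
top plunger 0.064 (array([535.2, 319.6]), np.float64(12.8), 12)
top plunger 0.074 (array([534.7, 317.2]), np.float64(12.7), 12)
colors [237 240 241] [206 210 220] [40 37 37] [38 38 39] [196 198 206] [196 199 209]
b-r 4 14
L -19.79 [507.3 258.6]
R -19.9 [555.2 389.6]
T 70.42 [476.5 361. ]
collar (array([535.3, 322.2]), np.float64(37.7), 53) bore (array([535.4, 322.2]), np.float64(16.6), 56)
188 319 330 [0.5146 0.3297]
191 319 330 [0.5168 0.3289]
194 319 330 [0.5189 0.3281]
236 316 333 [0.5506 0.3166]
240 319 330 [0.5538 0.3155]
244 319 330 [0.5569 0.3144]
flange edge (array([529.7, 322.7]), np.float64(21.3), 22)
```

Run:
```python
from h import *
import pickle
s=pickle.load(open("w4.pkl","rb")); g=s["image"][...,0].astype(int); tcp=s["st"]["tcp_pos"]
pts=[]
for v in range(300,335,2):
    r=np.nonzero(g[v,240:290]>130)[0]; 
    if len(r): pts.append((240+r.min()-.5,v))
    r=np.nonzero(g[v,360:405]>130)[0]
    if len(r): pts.append((360+r.max()+.5,v))
for u in list(range(260,276,2))+list(range(376,386,2)):
    r=np.nonzero(g[262:300,u]<218)[0]
    if len(r): pts.append((u,262+r.min()))
for u in range(290,360,6): print(u,g[244:262,u].tolist())
print(pts)
for z in(.224,.2294,.235):
    P=onplane(s,pts,z)[:,:2]; 
    for _ in range(4):
        A=np.c_[2*P,np.ones(len(P))]; x=np.linalg.lstsq(A,(P**2).sum(1),rcond=None)[0]; r=np.sqrt(x[2]+x[:2]@x[:2]); e=abs(np.linalg.norm(P-x[:2],axis=1)-r); P=P[e<max(.0004,2.5*np.median(e))]
    T=R.from_quat(s["st"]["tool_rot"]); d=T.inv().apply(np.r_[x[:2],tcp[2]]-tcp)*1e3
    print(z,x[:2],r,len(P),"in tool mm",d.round(2))
```

```text
290 [205, 203, 202, 204, 209, 220, 230, 235, 237, 237, 236, 235, 228, 204, 158, 124, 129, 164]
296 [205, 204, 205, 203, 202, 201, 200, 202, 203, 202, 185, 151, 126, 137, 168, 193, 205, 209]
302 [202, 203, 206, 208, 206, 206, 202, 195, 177, 141, 112, 117, 151, 184, 202, 207, 209, 209]
308 [205, 205, 205, 204, 207, 205, 201, 181, 144, 113, 117, 150, 187, 202, 207, 208, 208, 207]
314 [200, 182, 147, 109, 96, 108, 118, 114, 105, 117, 154, 187, 202, 206, 206, 207, 209, 210]
320 [73, 84, 80, 76, 81, 90, 99, 103, 118, 152, 187, 203, 206, 208, 207, 208, 209, 210]
326 [69, 82, 81, 76, 85, 103, 112, 106, 106, 129, 167, 195, 206, 207, 207, 208, 209, 209]
332 [190, 190, 192, 195, 198, 201, 192, 165, 126, 111, 130, 167, 196, 205, 208, 208, 209, 207]
338 [205, 203, 206, 205, 206, 206, 203, 194, 164, 125, 110, 133, 171, 197, 206, 207, 209, 209]
344 [205, 205, 206, 206, 204, 203, 206, 211, 204, 175, 134, 113, 133, 169, 195, 205, 208, 209]
350 [207, 205, 203, 201, 201, 202, 204, 205, 204, 204, 201, 189, 161, 127, 120, 144, 179, 201]
356 [203, 203, 202, 203, 204, 206, 212, 220, 228, 234, 236, 238, 237
[... 800 characters left out ...]
, 328), (np.float64(254.5), 330), (np.float64(387.5), 330), (np.float64(255.5), 332), (np.float64(386.5), 332), (np.float64(256.5), 334), (np.float64(386.5), 334), (260, np.int64(285)), (262, np.int64(280)), (264, np.int64(278)), (266, np.int64(275)), (268, np.int64(273)), (270, np.int64(271)), (272, np.int64(269)), (274, np.int64(267)), (376, np.int64(275)), (378, np.int64(277)), (380, np.int64(279)), (382, np.int64(283)), (384, np.int64(289))]
0.224 [0.53990535 0.31780404] 0.02963888650367589 44 in tool mm [-2.85  1.15 -0.  ]
0.2294 [0.53715202 0.3188136 ] 0.028600717393310597 44 in tool mm [ 0.09  1.15 -0.  ]
0.235 [0.53429672 0.31986055] 0.02752409757514021 44 in tool mm [3.13 1.16 0.  ]
```

```bash
python3 -c "
from h import *
plan((.5354,.3210,.118),70.1,5)"
```

```text
per-row mm 23.6 deg 0.0
0.012 0.013 0.589 0 0 0; 0.012 0.013 0.589 0 0 0; 0.012 0.013 0.589 0 0 0; 0.012 0.013 0.589 0 0 0; 0.012 0.013 0.589 0 0 0
```

```bash
python3 -m crank '0.012 0.013 0.59 0 0 0; 0.012 0.013 0.59 0 0 0; 0.012 0.013 0.59 0 0 0; 0.012 0.013 0.59 0 0 0; 0.012 0.013 0.59 0 0 0'
python3 -m crank '0 0 0 0 0 0; 0 0 0 0 0 0;0 0 0 0 0 0;0 0 0 0 0 0;0 0 0 0 0 0'
python3 - <<'E'
from h import *
s=snapshot("wrist"); save(s,"w5.png"); st=telemetry.sense(); print(st["tcp_pos"],yangle())
i=snapshot("side"); a=cv2.resize(s["image"][180:440,200:440],None,fx=2,fy=2); b=cv2.resize(i["image"][170:235,245:315],(560,520),interpolation=cv2.INTER_CUBIC)
cv2.imwrite("pics/c5.png",cv2.resize(cv2.cvtColor(np.hstack([a,b]),cv2.COLOR_RGB2BGR),(800,400)))
plan((.5354,.3210,.104),70.1,5)
E
```

```text
t: 14.35
tcp_pos: [0.5357, 0.3214, 0.1172]
tool_rot: [0.174, 0.985, 0.0, 0.0]
force: [0.5, 0.4, -0.9]
finger_gap: 0.122
gripper_force: 78.4
t: 14.85
tcp_pos: [0.5361, 0.322, 0.119]
tool_rot: [0.174, 0.985, 0.001, 0.001]
force: [-0.5, 0.4, -1.6]
finger_gap: 0.127
gripper_force: 78.4
[0.53587466 0.32198484 0.11878554] 70.00644653496936
per-row mm 2.9 deg 0.0
0 -0.005 0.073 0 0 0; 0 -0.005 0.073 0 0 0; 0 -0.005 0.073 0 0 0; 0 -0.005 0.073 0 0 0; 0 -0.005 0.073 0 0 0
```

View pics/c5.png

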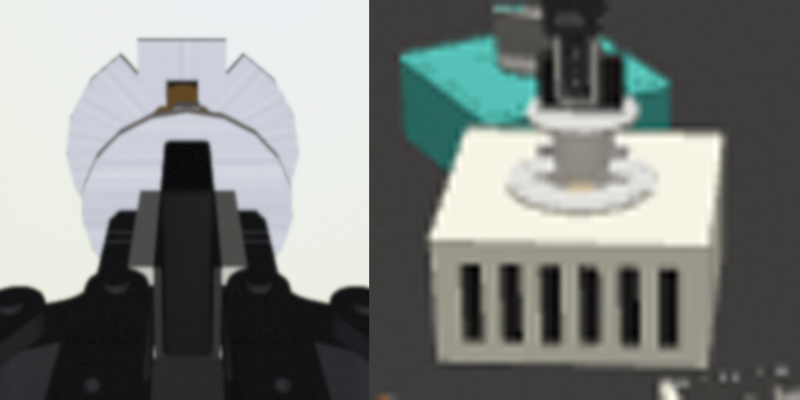

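The collar centre is about 1.4 mm image-left of the flange (columns 182 against 187.5), and the lugs line up with the slots. I'll shift by that and descend.

```bash
python3 -m crank '0 -0.011 0 0 0 0; 0 -0.011 0.05 0 0 0; 0 -0.011 0.05 0 0 0; 0 0 0.05 0 0 0; 0 0 0.05 0 0 0'
python3 -m crank '0 0 0.04 0 0 0; 0 0 0.04 0 0 0; 0 0 0 0 0 0;0 0 0 0 0 0;0 0 0 0 0 0'
```

```text
t: 15.45
tcp_pos: [0.5348, 0.3205, 0.1094]
tool_rot: [0.174, 0.985, -0.0, -0.0]
force: [-0.9, 0.0, -3.0]
finger_gap: 0.123
gripper_force: 78.4
t: 15.95
tcp_pos: [0.535, 0.3206, 0.1066]
tool_rot: [0.174, 0.985, 0.0, 0.0]
force: [-0.6, 0.6, -1.2]
finger_gap: 0.118
gripper_force: 78.4
```

No contact at 5 mm depth, so the foot is in the bore. Continuing down.

```bash
python3 -m crank '0 0 0.04 0 0 0; 0 0 0.04 0 0 0; 0 0 0.04 0 0 0;0 0 0.04 0 0 0;0 0 0 0 0 0'
python3 -m crank '0 0 0.04 0 0 0; 0 0 0.04 0 0 0; 0 0 0.04 0 0 0;0 0 0.04 0 0 0;0 0 0 0 0 0'
```

```text
t: 16.45
tcp_pos: [0.5349, 0.3206, 0.1004]
tool_rot: [0.174, 0.985, -0.0, 0.0]
force: [-0.7, -1.4, 1.9]
finger_gap: 0.118
gripper_force: 78.9
t: 16.95
tcp_pos: [0.5349, 0.3205, 0.0937]
tool_rot: [0.174, 0.985, 0.0, 0.0]
force: [-0.9, -1.1, 4.2]
finger_gap: 0.123
gripper_force: 79.1
```

```bash
python3 -m crank '0 0 0.05 0 0 0; 0 0 0.05 0 0 0; 0 0 0.05 0 0 0;0 0 0.04 0 0 0;0 0 0 0 0 0'
python3 -m crank '0 0 0.03 0 0 0; 0 0 0.03 0 0 0; 0 0 0 0 0 0;0 0 0 0 0 0;0 0 0 0 0 0' - 100
```

```text
t: 17.45
tcp_pos: [0.5349, 0.3205, 0.0861]
tool_rot: [0.174, 0.985, -0.0, -0.0]
force: [-1.4, 0.4, 6.8]
finger_gap: 0.123
gripper_force: 79.4
t: 17.95
tcp_pos: [0.535, 0.3205, 0.0855]
tool_rot: [0.174, 0.985, 0.0, 0.0]
force: [-3.8, -2.7, 14.1]
finger_gap: 0.115
gripper_force: 103.1
```

```bash
python3 -m crank '0 0 0 0 0 0.06; 0 0 0 0 0 0.07; 0 0 0 0 0 0.07; 0 0 0 0 0 0.07; 0 0 0 0 0 0.07'
python3 -m crank '0 0 0 0 0 0.07; 0 0 0 0 0 0.07; 0 0 0 0 0 0.07; 0 0 0 0 0 0.07; 0 0 0 0 0 0.07'
python3 -c "
from h import *
s=telemetry.sense(); print(yangle(),s['tcp_pos'],s['ft_torque'],s['q'])"
```

```text
t: 18.45
tcp_pos: [0.536, 0.321, 0.0855]
tool_rot: [0.429, 0.903, 0.001, 0.001]
force: [-1.6, -1.7, 11.6]
finger_gap: 0.118
gripper_force: 102.9
t: 18.95
tcp_pos: [0.5359, 0.321, 0.0856]
tool_rot: [0.658, 0.753, 0.001, 0.001]
force: [-2.7, -1.1, 12.5]
finger_gap: 0.113
gripper_force: 102.9
7.701242635274278 [0.53589648 0.3210046  0.08555062] [-0.21370857  0.43340008  0.19303314] [ 3.61135627e-01  7.11893064e-01  1.54807718e+00 -2.33725289e-04
  8.78645076e-01  2.26871754e-01]
```

Turned 62°, with about 28° left to a tool y angle of −20°.

```bash
python3 -m crank '0 0 0 0 0 0.07; 0 0 0 0 0 0.07; 0 0 0 0 0 0.07; 0 0 0 0 0 0.06; 0 0 0 0 0 0.03'
python3 -m crank '0 0 0 0 0 0.02; 0 0 0 0 0 0; 0 0 0 0 0 0; 0 0 0 0 0 0; 0 0 0 0 0 0'
python3 - <<'E'
from h import *
s=telemetry.sense(); print(yangle(),s['tcp_pos'],s['ft_torque'],s["force"])
s=snapshot("wrist"); i=snapshot("side"); a=cv2.resize(s["image"][180:440,200:440],None,fx=2,fy=2); b=cv2.resize(i["image"][170:235,245:315],(560,520),interpolation=cv2.INTER_CUBIC)
cv2.imwrite("pics/c6.png",cv2.resize(cv2.cvtColor(np.hstack([a,b]),cv2.COLOR_RGB2BGR),(800,400)))
E
```

```text
t: 19.45
tcp_pos: [0.5361, 0.3209, 0.0855]
tool_rot: [0.815, 0.579, 0.002, 0.001]
force: [-1.5, -2.0, 12.5]
finger_gap: 0.119
gripper_force: 102.9
t: 19.95
tcp_pos: [0.5362, 0.3209, 0.0855]
tool_rot: [0.823, 0.568, 0.002, 0.001]
force: [-2.4, -1.0, 13.0]
finger_gap: 0.115
gripper_force: 102.9
-20.833840610681015 [0.53615488 0.32093635 0.0855385 ] [-0.26795886  0.34608766  0.13472633] [-2.39946269 -0.99925006 13.04084068]
```

View pics/c6.png

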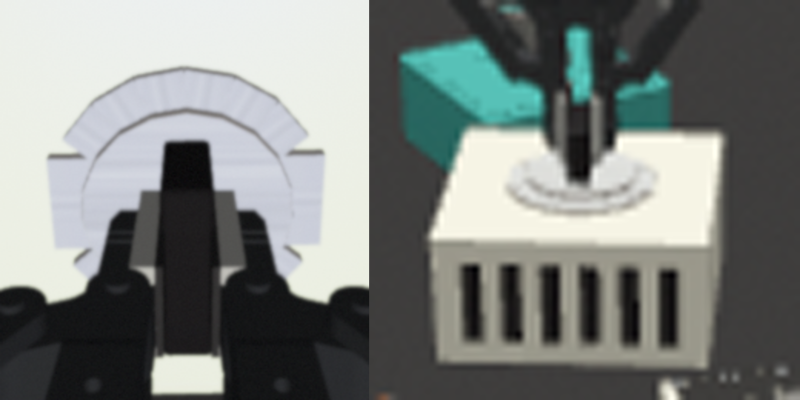

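The side view shows the flange flat on the collar. The wrist view shows the wing (187,150) still square in the fingers after a 90.9° twist, with a steady push of about 13 N and a grip of 103 N. I'm handing in.

```bash
python3 -c "
from station import manip
print(manip.sign_off())"
```

```text
the job is handed in; nothing more can be done
None
```

I set the dimmer to the long mark, inserted the cartridge flush and twisted it about a quarter turn clockwise, then handed in at about 20 s with it still gripped and pushed down; no verdict came back.

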